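# Lift the swing bucket onto the balance

### The job

Lift the round swing bucket by its handle straight up out of the slots of its stand, keeping it upright so that it neither swings nor catches, and set it down gently, standing upright in the middle of the balance's pan. Leave the square bucket hanging where it is.

Things in the scene. Friction and masses are not known exactly. Their poses are not given: they have to be found in the camera images.
- round_bucket: Round aluminium bucket, 62 mm dia x 85 mm high, 0.4 kg, white caps in its top. Swings in the stand on two 8 dia pins along its y, 68 above its underside, to y=+-50. Handle: steel bar along y, 12 thick (x), 58 long, 14 high, centred on the axis 130 above the underside; open below between end posts (y=+-26). Pinch its middle from above, closing along x. Origin: underside centre, z up.
- square_bucket: The bystander hanging in the other bay of the same stand: same metal, height, pins and handle as the round bucket, but a square body 60 x 60 mm. Origin: centre of the underside, z up.
- stand: Sizes in mm. Grey stand, fixed; base 120 (x) x 236 (y) x 12; bays at y=-58 and +58, either may hold the round bucket. Two cheeks per bay, 12 thick, 76 apart (y), each with an open slot at x=0, 14 wide, floor at height 94, tips at 112. Buckets hang with underside at 30, handle top at 167: pins are free after 18 of lift, the body clears the tips after 82. Origin: underside centre, on the bench.
- pan (a point): Centre of the top face of the balance's round flat steel pan, 140 mm in diameter, 60 mm above the bench; rigid, does not sink. The balance's white housing is 240 x 190 mm, 45 mm high, fixed to the bench. z up, x from the display towards the pan.

How it is judged:
By the outcome, as a careful person would: the job done as asked, in the order asked, and still so for the second after the job is handed in, with the robot touching nothing.
It also fails if it takes over 51 s, if anything falls off the work surface, if the arm or the gripper's body presses on something with over 40 N, if the wrist force passes 120 N, or if a joint passes its speed limit or range.

### The arm

A 6-joint arm with a two-finger parallel gripper is mounted at the origin on the work surface. World frame = base frame: x ahead of the robot, y to its left, z up, the work surface at z = 0. Lengths are in m, angles in rad, forces in N, time in s.
With the tool pointing down it reaches from about 0.325 to 0.775 m from the base axis. Payload 5.5 kg.
Tool frame: the origin (TCP) lies at the very end of the fingers, on their centre line; the grasp point (between the pads) lies manip.grip_depth behind it (manip.grip_depth is the distance from the TCP to the grasp point, in m); x points along the fingers, y is the direction in which the jaws open and shut, and the axes are right-handed (so a half turn about x gives the same grasp; the last joint's range is limited). The gripper opens to 85 mm and grips with 20 to 120 N. Pads are 22 mm wide; open, the fingers measure 114 mm over their backs; the gripper's body (76 mm by 85 mm) begins 54 mm behind the grasp point. The pads swing forward as they close: fully open they stand 13 mm farther back than shut.
Start: joints at [-1.394, 0.091, 1.231, -0, 1.82, -0.057], TCP at [0.139, -0.584, 0.231] pointing down, gripper open.
Joint ranges: [-2.87, 2.87], [-0.86, 2.18], [0.17, 2.46], [-1.51, 4.65], [0.06, 2.69], [-2.65, 2.65]. Speed limits (rad/s): [2.57, 2.57, 3.01, 3.14, 3.14, 3.14].

### API

Orientations are given as a rotation vector (axis times angle).
In Python, from rig import manip gives the robot as it stands. The module is installed in compiled form; this text tells all that it offers.
- The arm moves only by the tool send_rows, never from a script. Its argument "rows" is a list of rows, each a list of 7 numbers: the closure in counts, from 0 (fully open) to 255 (shut), then the shift along the tool's x, y, z in mm, then the turn, a rotation vector about the tool's x, y, z in units of 10 degrees (1.0 is 10 degrees). In form: [[hand, dx, dy, dz, ax, ay, az], ...]. A call has 1 to 10 rows; each row shifts and turns the commanded pose from where the row before left it, along the tool's axes as they then stand; what a row does not reach is not made up. A row lasts 1/8 s, in which the tool goes at most 62.5 mm and 10.7 degrees, less where a joint would pass 70% of its speed; a pose out of reach is approached as far as the arm can. A call with a gripper value outside its range is refused whole. The fingers move at their own pace and stop on an object; "force" is the grip in N (left out, the last holds). Time passes only in rows, so rows that do not move let the fingers close. It gives the time, the measured TCP pose, the force and the opening at its end, in the units of the state.
- manip.state(): the state, without advancing time (a new reading comes with each control period).
- manip.grab_frame(name): name is "scene" or "top" or "wrist"; returns the picture (420x560x3 uint8, blue, green, red); there is no depth.
- manip.camera_params(name): a dict with "mtx" (3x3 intrinsics, pixels), "origin" and "rotation" of the camera in the world; the wrist camera has in their place "T_tool_cam" (4x4, takes a point from camera to tool coordinates, whose origin is the TCP and whose axes are the tool frame's). Camera axes: x right, y down, z forward; pixel columns grow to the right and rows downward; lengths in m; the calibration is good to about 2 mm. The wrist camera is an equidistant fisheye: a pixel r from the principal point sees the ray r / f radians off the axis. A picture is of the moment at which its call begins: read the wrist's pose just before it. camera_params takes no time and is no camera call.
- manip.hand_in(): hands the job in, once; it reports no verdict.
The state is a dict: "t": time; "joint_pos": joint angles; "joint_vel": joint speeds; "joint_torque": joint torques, N m; "tcp_pos": TCP position; "orientation": TCP orientation; "force": force on the tool from outside, world axes, zero at the start; "wrist_torque": the same for the moment, N m; "opening": opening from 0.0 (shut) to 1.0 (fully open).
Only numpy, scipy, OpenCV 4.12 (cv2) and the standard library are available. Lean on these libraries where they do the work, as an engineer would, in place of code of your own. Each camera call takes 0.05 s, during which the arm holds its last target. There are 200 camera calls.

## Working session

There is one attempt and no reset: what is moved stays moved. The work goes in short steps, Python scripts to look and compute and a tool call to move; the robot and the scene stay as the last step left them, time stands still between calls to the robot, and variables do not carry over. Pictures are saved under pics/ and viewed, about 8 in all and at most 12, crops included, and the job is handed in when it is done.

Besides the shell and the picture viewer there is one more tool, called after "Call:" by a JSON object that holds its "op" and its "data", one argument or row to a line. send_rows: Moves the arm, as the interface text tells. Its arguments: {"type":"object","properties":{"rows":{"type":"array","items":{"type":"array","items":{"type":"number"}}},"force":{"type":"number"}},"required":["rows"]}

```bash
mkdir -p pics; python3 - <<'E'
from rig import manip
import cv2,numpy as np
print(manip.state(), manip.grip_depth)
for n in("scene","top","wrist"):
    p=manip.camera_params(n); print(n,{k:np.round(v,4).tolist() for k,v in p.items()})
    cv2.imwrite(f"pics/{n}0.png",manip.grab_frame(n))
E
```

```text
{'t': 0.0, 'joint_pos': array([-1.39371466e+00,  9.18784563e-02,  1.23193106e+00,  3.86393318e-05,
        1.81979398e+00, -5.66991861e-02]), 'joint_vel': array([ 0.00111189,  0.00038715, -0.00055214, -0.00103653, -0.00118681,
       -0.0011204 ]), 'joint_torque': array([ 2.41927097e-05, -4.58742607e+01, -4.18025887e+01, -1.11985923e-04,
        1.15723096e-02, -1.90735057e-05]), 'tcp_pos': array([ 0.13895394, -0.58338783,  0.23011363]), 'orientation': array([ 2.09825332,  0.24853211, -2.09842989]), 'force': array([0.08488619, 0.11206588, 0.47832782]), 'wrist_torque': array([ 0.00376241, -0.00320851,  0.01999771]), 'opening': 1.0032025752533233} 0.0187
scene {'mtx': [[384.3615, 0.0, 277.671], [0.0, 384.3615, 209.2954], [0.0, 0.0, 1.0]], 'origin': [1.1454, 0.1037, 0.6077], 'rotation': [-1.5464, -1.9164, 0.8526]}
top {'mtx': [[435.5307, 0.0, 280.158], [0.0, 435.5307, 208.9559], [0.0, 0.0, 1.0]], 'origin': [0.4217, -0.0248, 0.9029], 'rotation': [-2.1116, 2.1419, -0.1074]}
wrist {'mtx': [[325.1923, 0.0, 279.9355], [0.0, 325.1923, 210.7906], [0.0, 0.0, 1.0]], 'T_tool_cam': [[-0.0001, -0.292, 0.9564, -0.1422], [1.0, -0.0014, -0.0003, 0.0011], [0.0014, 0.9564, 0.292, -0.0754], [0.0, 0.0, 0.0, 1.0]]}
```

View pics/top0.png

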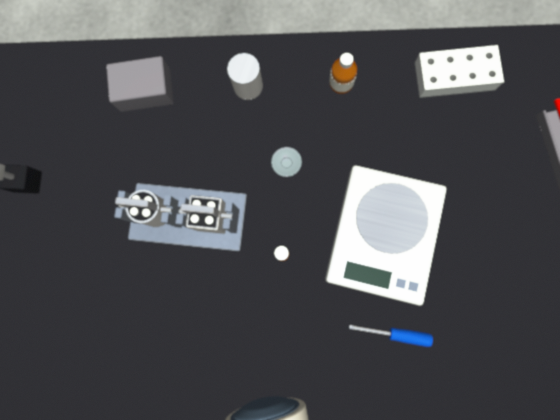

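View pics/scene0.png

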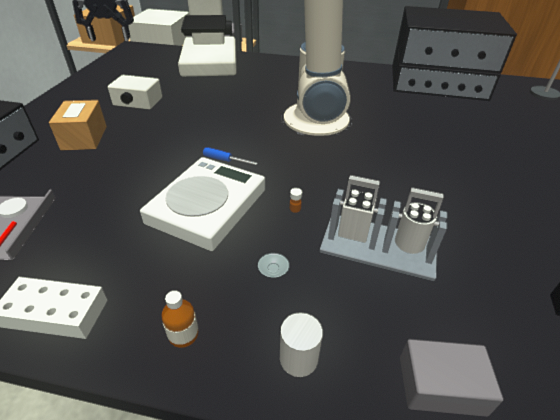

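The top view shows the stand at about (188,216). The round bucket is in the left (+y) bay at (143,206), the square bucket is at (205,212), and the pan is at (392,218). The scene view agrees.

```bash
cat > h.py <<'E'
from rig import manip
import cv2,numpy as np
from scipy.spatial.transform import Rotation as R
def ray(n,uv):
    p=manip.camera_params(n); K=np.array(p["mtx"]); Rm=np.array(p["rotation"]); Rm=R.from_rotvec(Rm).as_matrix() if Rm.ndim==1 else Rm
    uv=np.atleast_2d(np.array(uv,float)); d=np.c_[uv,np.ones(len(uv))]@np.linalg.inv(K).T@Rm.T
    return np.array(p["origin"]),d
def plane(n,uv,z):
    o,d=ray(n,uv); return o+d*((z-o[2])/d[:,2:])
def proj(n,P):
    p=manip.camera_params(n); Rm=R.from_rotvec(p["rotation"]).as_matrix()
    c=(np.atleast_2d(P)-p["origin"])@Rm; q=c@np.array(p["mtx"]).T; return q[:,:2]/q[:,2:]
E
python3 - <<'E'
from h import *
t=cv2.imread("pics/top0.png"); s=cv2.imread("pics/scene0.png")
a=cv2.resize(t[175:260,105:255],None,fx=5,fy=5,interpolation=cv2.INTER_CUBIC)
cv2.imwrite("pics/tc.png",a)
b=cv2.resize(s[165:285,310:455],None,fx=5,fy=5,interpolation=cv2.INTER_CUBIC)
cv2.imwrite("pics/sc.png",b)
# pan
hsv=cv2.cvtColor(t,cv2.COLOR_BGR2HSV); print(t[218,392],t[175,430],t[240,150],t[203,128])
g=t[:,:,2].astype(int); m=((np.abs(t.astype(int)-t[218,392].astype(int)).max(2)<28)*255).astype(np.uint8)
m[:, :340]=0; m[:,450:]=0
m=cv2.morphologyEx(m,cv2.MORPH_OPEN,np.ones((5,5)))
c=max(cv2.findContours(m,0,2)[0],key=cv2.contourArea); e=cv2.fitEllipse(c); print(e)
print("pan",plane("top",[e[0]],0.06)); P=plane("top",c[:,0],0.06); print(cv2.minEnclosingCircle(P[:,:2].astype(np.float32)))
# balance housing top
m=((t.min(2)>150)*255).astype(np.uint8); m[:,:320]=0;m[:,450:]=0;m[:150]=0
c=max(cv2.findContours(m,0,2)[0],key=cv2.contourArea); r=cv2.boxPoints(cv2.minAreaRect(c)); print("housing",plane("top",r,0.045).round(3))
print("proj base origin",proj("top",[[0.45,0,0]]))
E
```

```text
[217 209 202] [54 50 49] [171 157 146] [206 201 194]
((391.4317932128906, 217.96728515625), (69.2979736328125, 71.62606811523438), 115.20687103271484)
pan [[ 0.52268826 -0.20396914  0.06      ]]
((0.523610532283783, -0.20381520688533783), 0.0691222995519638)
housing [[ 0.399 -0.074  0.045]
 [ 0.634 -0.135  0.045]
 [ 0.585 -0.324  0.045]
 [ 0.355 -0.257  0.045]]
proj base origin [[287.14111429 258.14746308]]
```

View pics/tc.png

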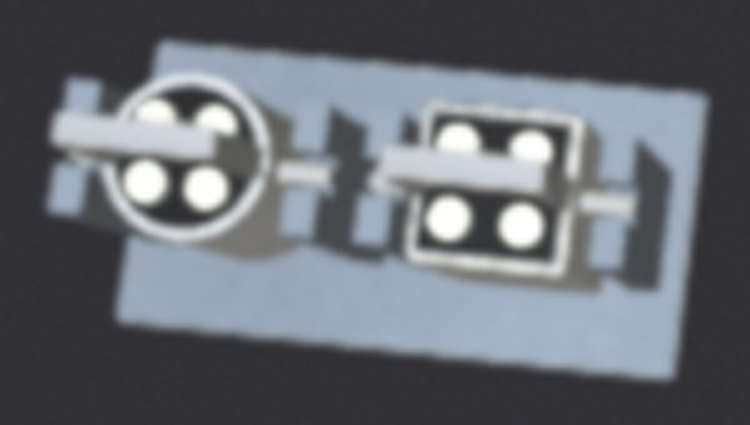

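View pics/sc.png

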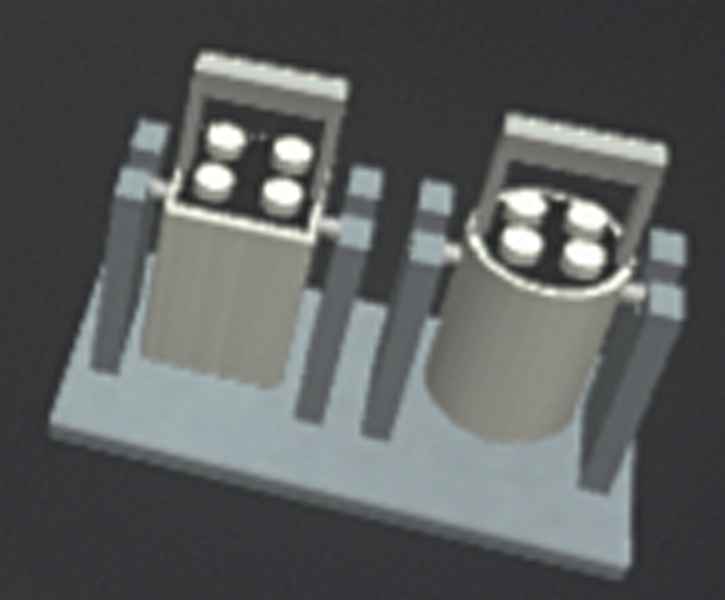

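The crops show both handles upright. The round bucket's handle bar centre is at about (134,137) in the top crop and its rim centre at about (188,157). Next I'll triangulate these.

```bash
python3 - <<'E'
from h import *
T=lambda a:(np.array(a,float)+.5)/5-.5+[105,175]
S=lambda a:(np.array(a,float)+.5)/5-.5+[310,165]
b=plane("top",T([(158,40),(708,92),(675,380),(117,322)]),0.012)
print("base c",b.mean(0).round(4),[np.linalg.norm(b[i]-b[(i+1)%4]).round(3) for i in range(4)])
d=(b[0]+b[3]-b[1]-b[2]); yaw=np.arctan2(-d[0],d[1]); print("yaw",np.degrees(yaw))
yv=np.array([-np.sin(yaw),np.cos(yaw),0]); print("bay",(b.mean(0)+.058*yv).round(4))
print("rim",plane("top",T([(188,157)]),0.115).round(4))
h=plane("top",T([(52,112),(52,148),(215,163),(215,128)]),0.167); print("handle top",h.mean(0).round(4),h.round(4)); d=(h[0]+h[1]-h[2]-h[3]);print(np.degrees(np.arctan2(-d[0],d[1])))
hs=plane("scene",S([(508,115),(667,145),(665,163),(505,135)]),0.167); print("handle scene",hs.mean(0).round(4),hs.round(4))
def tri(a,c):
    o1,d1=ray("top",T([a]));o2,d2=ray("scene",S([c]));d1=d1[0];d2=d2[0]
    k=np.linalg.lstsq(np.c_[d1,-d2],o2-o1,rcond=None)[0];p=o1+k[0]*d1;q=o2+k[1]*d2;return (p+q)/2,np.linalg.norm(p-q)
print(tri((134,137),(586,140)))
s=manip.state();print(R.from_rotvec(s["orientation"]).as_matrix().round(3))
E
```

```text
base c [0.5395 0.2069 0.012 ] [np.float64(0.236), np.float64(0.12), np.float64(0.235), np.float64(0.12)]
yaw -6.587349472601315
bay [0.5462 0.2646 0.012 ]
rim [[0.546  0.2648 0.115 ]]
handle top [0.545  0.2652 0.167 ] [[0.5546 0.2944 0.167 ]
 [0.5418 0.2939 0.167 ]
 [0.5356 0.2361 0.167 ]
 [0.5479 0.2365 0.167 ]]
-6.421639769112004
handle scene [0.5477 0.2655 0.167 ] [[0.5391 0.2381 0.167 ]
 [0.5444 0.2947 0.167 ]
 [0.5555 0.2928 0.167 ]
 [0.5517 0.2364 0.167 ]]
(array([0.5455403 , 0.26605612, 0.16505753]), np.float64(0.0005187389830138108))
[[-0.     0.232 -0.973]
 [ 0.001 -0.973 -0.232]
 [-1.    -0.002 -0.   ]]
```

Call:
{"op": "send_rows", "data": {
  "rows": [
    [0,-4,0,0,-0.876,0,0],
    [0,-4,0,0,-0.876,0,0],
    [0,-4,0,0,-0.876,0,0],
    [0,-4,0,0,-0.876,0,0],
    [0,-4,0,0,-0.876,0,0],
    [0,-4,0,0,-0.876,0,0],
    [0,-4,0,0,-0.876,0,0],
    [0,-4,0,0,-0.876,0,0]
  ],
  "force": 60
}}

```text
t: 1.15
tcp_pos: [0.139, -0.5836, 0.263]
orientation: [1.289, 1.156, -1.289]
force: [-0.5, 0.4, -0.0]
opening: 1.001
```

Call:
{"op": "send_rows", "data": {
  "rows": [
    [0,0,6,-18,0,0,0],
    [0,0,13,-37,0,0,0],
    [0,0,13,-37,0,0,0],
    [0,0,13,-37,0,0,0],
    [0,0,13,-37,0,0,0],
    [0,0,13,-37,0,0,0],
    [0,0,13,-37,0,0,0],
    [0,0,13,-37,0,0,0]
  ]
}}

```text
t: 2.15
tcp_pos: [0.2672, -0.3183, 0.263]
orientation: [1.293, 1.153, -1.293]
force: [0.8, -0.1, 0.2]
opening: 1.002
```

Call:
{"op": "send_rows", "data": {
  "rows": [
    [0,0,13,-37,0,0,0],
    [0,0,13,-37,0,0,0],
    [0,0,13,-37,0,0,0],
    [0,0,13,-37,0,0,0],
    [0,0,13,-37,0,0,0],
    [0,0,13,-37,0,0,0],
    [0,0,13,-37,0,0,0],
    [0,0,13,-37,0,0,0]
  ]
}}

```text
t: 3.15
tcp_pos: [0.4041, -0.036, 0.2631]
orientation: [1.292, 1.153, -1.293]
force: [0.5, -0.4, 0.4]
opening: 0.999
```

Call:
{"op": "send_rows", "data": {
  "rows": [
    [0,0,12,-36,0,0,0],
    [0,0,12,-36,0,0,0],
    [0,0,12,-36,0,0,0],
    [0,0,12,-36,0,0,0],
    [0,0,12,-36,0,0,0],
    [0,0,12,-36,0,0,0],
    [0,0,12,-36,0,0,0],
    [0,0,12,-36,0,0,0],
    [0,0,8,-20,0,0,0],
    [0,0,0,0,0,0,0]
  ]
}}

```text
t: 4.4
tcp_pos: [0.5421, 0.2579, 0.2619]
orientation: [1.29, 1.155, -1.293]
force: [0.2, -0.1, 0.4]
opening: 1.003
```

```bash
python3 - <<'E'
from h import *
s=manip.state(); f=manip.grab_frame("wrist"); cv2.imwrite("pics/w1.png",f)
Rm=R.from_rotvec(s["orientation"]).as_matrix(); print(s["tcp_pos"].round(4),Rm.round(3).tolist(), s["joint_pos"].round(2))
np.savez("w1.npz",p=s["tcp_pos"],R=Rm)
y=np.array([.9936,-.1132,0]);e=np.array([.546,.265,.1413])-s["tcp_pos"];print("move tool",(Rm.T@e*1000).round(1),np.degrees(np.arctan2(Rm[1,1],Rm[0,1])))
# handle corners predicted pixels
p=manip.camera_params("wrist");Tc=np.array(p["T_tool_cam"]);K=np.array(p["mtx"])
c=np.array([.546,.265,.167]);yv=np.array([.1132,.9936,0]);
for a in(-.029,.029):
  for b in(-.006,.006):
    q=Rm.T@(c+a*yv+b*y-s["tcp_pos"]);q=Tc[:3,:3].T@(q-Tc[:3,3]);r=np.hypot(*q[:2]);th=np.arctan2(r,q[2]);print((K[:2,2]+K[0,0]*th*q[:2]/r).round(1))
E
```

```text
[0.5421 0.2579 0.2619] [[-0.002, 0.994, -0.112], [-0.001, -0.112, -0.994], [-1.0, -0.002, 0.001]] [0.39 0.1  1.16 0.   1.88 0.5 ]
move tool [120.6   3.3  -7.6] -6.428505931160005
[275.  238.5]
[290.3 238.5]
[274.6 165. ]
[291. 165.]
```

View pics/w1.png

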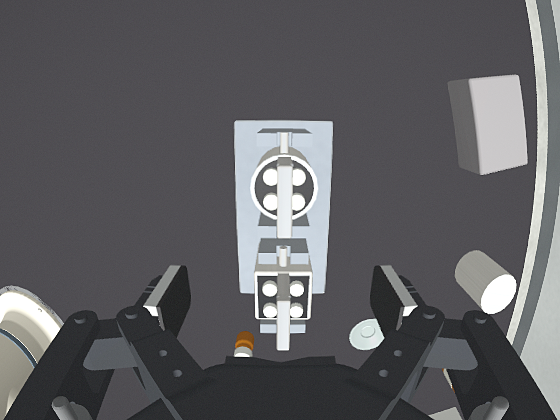

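The wrist view shows the round bucket ahead, with its handle near columns 277–292. The square bucket is nearer, at (284,295). Now I'll measure the handle edges.

```bash
python3 - <<'E'
from h import *
f=cv2.imread("pics/w1.png").astype(float).mean(2)
for v in (160,170,180,188,195,205,215,225,232): print(v,f[v,266:302].astype(int).tolist())
print(f[148:172,284].astype(int).tolist(), f[226:246,284].astype(int).tolist())
E
```

```text
160 [254, 255, 255, 255, 255, 255, 255, 234, 191, 153, 74, 115, 138, 137, 137, 139, 138, 136, 135, 137, 135, 135, 133, 134, 134, 113, 130, 114, 213, 255, 255, 255, 255, 255, 255, 255]
170 [204, 254, 255, 255, 255, 255, 255, 255, 255, 232, 163, 198, 232, 234, 234, 234, 234, 235, 236, 236, 237, 237, 237, 239, 237, 228, 189, 234, 255, 255, 255, 255, 255, 255, 254, 234]
180 [255, 255, 255, 255, 255, 255, 255, 255, 255, 255, 255, 223, 226, 234, 233, 233, 235, 236, 236, 237, 237, 238, 237, 238, 234, 224, 225, 255, 255, 255, 255, 255, 255, 255, 255, 255]
188 [97, 97, 98, 98, 97, 97, 97, 97, 95, 91, 93, 211, 236, 235, 234, 233, 235, 236, 237, 237, 237, 238, 238, 240, 236, 234, 182, 84, 92, 95, 96, 96, 96, 95, 92, 95]
195 [170, 229, 253, 255, 255, 255, 255, 255, 248, 191, 144, 204, 233, 233, 234, 234, 235, 237, 237, 238, 239, 239, 238, 241, 235, 224, 184, 221, 251, 255, 255, 255, 255, 243, 217, 186]
205 [255, 255, 255, 255, 255, 255, 255, 255, 255, 255, 255, 226, 229, 233, 234, 234, 236, 237, 238, 238, 238, 238, 239, 241, 233, 209, 242, 255, 255, 255, 255, 255, 255, 255, 255, 255]
215 [208, 247, 255, 255, 255, 255, 255, 255, 253, 190, 101, 204, 235, 235, 235, 236, 237, 237, 238, 239, 239, 239, 239, 241, 235, 209, 184, 212, 253, 255, 255, 255, 255, 255, 255, 223]
225 [100, 104, 103, 103, 106, 104, 103, 104, 103, 100, 131, 217, 237, 236, 236, 235, 237, 239, 239, 240, 240, 239, 240, 241, 236, 196, 121, 101, 103, 104, 104, 106, 102, 104, 104, 103]
232 [214, 215, 214, 214, 215, 213, 214, 213, 215, 218, 170, 203, 237, 236, 235, 236, 237, 238, 239, 239, 240, 240, 241, 241, 233, 190, 197, 216, 215, 215, 215, 215, 214, 215, 215, 214]
[237, 237, 238, 240, 245, 139, 207, 255, 255, 118, 131, 138, 135, 136, 138, 136, 130, 151, 204, 231, 235, 238, 236, 236] [239, 239, 239, 239, 239, 239, 239, 239, 239, 239, 245, 242, 148, 101, 113, 114, 117, 117, 115, 138]
```

Call:
{"op": "send_rows", "data": {
  "rows": [
    [0,8,2.5,-4,0,0,0],
    [0,12,2,-3.6,0,0,0],
    [0,12,0,0,0,0,0],
    [0,12,0,0,0,0,0],
    [0,12,0,0,0,0,0],
    [0,4,0,0,0,0,0],
    [0,0,0,0,0,0,0]
  ]
}}

```text
t: 5.32
tcp_pos: [0.5474, 0.2639, 0.203]
orientation: [1.292, 1.153, -1.293]
force: [0.6, 0.5, 0.2]
opening: 1.001
```

```bash
python3 - <<'E'
from h import *
s=manip.state(); f=manip.grab_frame("wrist"); cv2.imwrite("pics/w2.png",f)
Rm=R.from_rotvec(s["orientation"]).as_matrix()
e=np.array([.547,.265,.1413])-s["tcp_pos"];print(s["tcp_pos"].round(4),"move tool",(Rm.T@e*1000).round(1))
p=manip.camera_params("wrist");Tc=np.array(p["T_tool_cam"]);K=np.array(p["mtx"])
c=np.array([.547,.265,.167]);yv=np.array([.1132,.9936,0]);y=np.array([.9936,-.1132,0])
for a in(-.029,0,.029):
  for b in(-.006,.006):
    q=Rm.T@(c+a*yv+b*y-s["tcp_pos"]);q=Tc[:3,:3].T@(q-Tc[:3,3]);r=np.hypot(*q[:2]);th=np.arctan2(r,q[2]);u=K[:2,2]+K[0,0]*th*q[:2]/r;print(u.round(1))
  v=int(u[1]+(0 if a==0 else 8*np.sign(a)));print(v,f.mean(2)[v,255:315].astype(int).tolist())
E
```

```text
[0.5474 0.2639 0.203 ] move tool [61.7 -0.5 -1. ]
[268.  283.1]
[287.1 283.1]
275 [118, 120, 120, 120, 119, 119, 121, 122, 120, 120, 121, 120, 111, 171, 227, 237, 239, 239, 238, 239, 241, 242, 243, 243, 243, 243, 243, 244, 244, 243, 236, 228, 166, 105, 118, 118, 119, 118, 118, 120, 118, 119, 120, 118, 120, 120, 118, 120, 118, 118, 116, 132, 185, 225, 218, 217, 217, 217, 217, 217]
[267.2 240.4]
[287.4 240.4]
240 [154, 56, 168, 238, 255, 255, 255, 255, 255, 255, 255, 255, 227, 214, 229, 236, 238, 238, 237, 239, 239, 241, 241, 241, 242, 241, 242, 242, 242, 243, 238, 232, 180, 190, 255, 255, 255, 255, 255, 255, 255, 255, 255, 252, 193, 72, 38, 214, 255, 255, 255, 255, 255, 228, 213, 211, 213, 216, 216, 214]
[266.4 192.7]
[287.7 192.7]
200 [255, 255, 255, 255, 255, 255, 255, 255, 255, 255, 255, 255, 255, 214, 230, 236, 238, 237, 236, 238, 238, 239, 240, 240, 240, 241, 241, 241, 242, 243, 239, 228, 198, 249, 255, 255, 255, 255, 255, 255, 255, 255, 255, 255, 255, 255, 255, 255, 255, 209, 81, 89, 93, 93, 91, 86, 67, 226, 255, 255]
```

View pics/w2.png

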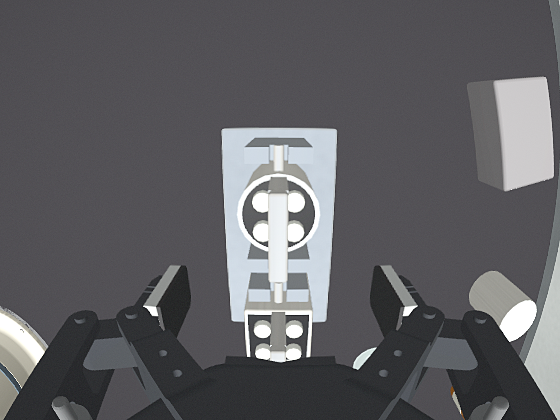

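The handle is at 268–287.5 px against a predicted 267.2–287.4, so agreement is within 0.5 mm. I'll descend and grip.

Call:
{"op": "send_rows", "data": {
  "rows": [
    [0,8,-0.3,-1,0,0,0],
    [0,12,0,0,0,0,0],
    [0,12,0,0,0,0,0],
    [0,12,0,0,0,0,0],
    [0,10,0,0,0,0,0],
    [0,5,0,0,0,0,0],
    [0,2.5,0,0,0,0,0],
    [0,0,0,0,0,0,0],
    [150,0,0,0,0,0,0],
    [150,0,0,0,0,0,0]
  ]
}}

```text
t: 6.62
tcp_pos: [0.5474, 0.2651, 0.1422]
orientation: [1.293, 1.153, -1.292]
force: [-0.3, 0.2, 0.4]
opening: 0.603
```

Call:
{"op": "send_rows", "data": {
  "rows": [
    [180,0,0,0,0,0,0],
    [190,0,0,0,0,0,0],
    [200,0,0,0,0,0,0],
    [210,0,0,0,0,0,0],
    [255,0,0,0,0,0,0],
    [255,0,0,0,0,0,0],
    [255,0,0,0,0,0,0]
  ],
  "force": 60
}}

```text
t: 7.5
tcp_pos: [0.5471, 0.2651, 0.1419]
orientation: [1.292, 1.153, -1.293]
force: [-2.3, 0.5, 1.4]
opening: 0.125
```

Call:
{"op": "send_rows", "data": {
  "rows": [
    [255,0,0,0,0,0,0],
    [255,-2,0,0,0,0,0],
    [255,-3,0,0,0,0,0],
    [255,-3,0,0,0,0,0],
    [255,0,0,0,0,0,0]
  ]
}}

```text
t: 8.12
tcp_pos: [0.5475, 0.265, 0.15]
orientation: [1.293, 1.153, -1.292]
force: [0.3, 0.7, -3.5]
opening: 0.129
```

```bash
python3 - <<'E'
from h import *
s=manip.state();print(s["force"],s["wrist_torque"],s["tcp_pos"])
a=manip.grab_frame("scene");b=manip.grab_frame("wrist");np.save("w3.npy",b)
a=cv2.resize(a[140:290,300:470],(510,450),interpolation=cv2.INTER_CUBIC);b=cv2.resize(b[110:330,190:370],(280,342))
o=np.zeros((450,790,3),np.uint8);o[:,:510]=a;o[:342,510:]=b;cv2.imwrite("pics/l1.png",o)
E
```

```text
[ 0.29380279  0.72071617 -3.53898793] [-0.02739205 -0.06088366  0.04874673] [0.54748506 0.26503122 0.15002895]
```

View pics/l1.png

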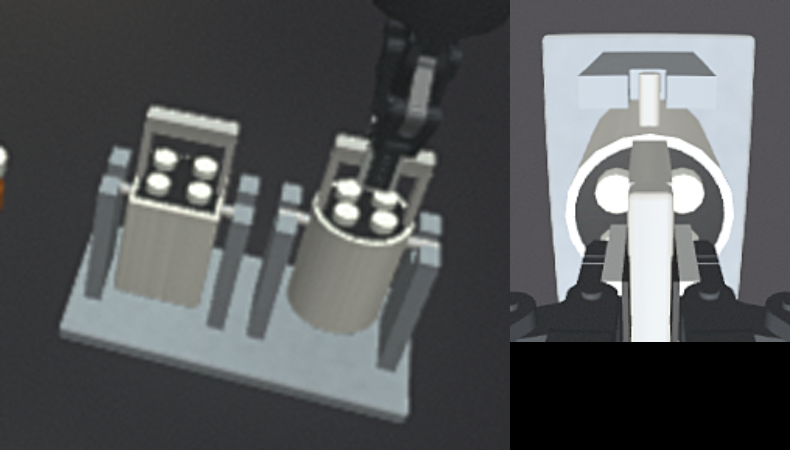

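The bucket hangs free at its full weight (about 3.5 N), upright, with the pin centred in its slot (inset at (650,90)). Lifting straight up.

Call:
{"op": "send_rows", "data": {
  "rows": [
    [255,-4,0,0,0,0,0],
    [255,-6,0,0,0,0,0],
    [255,-9,0,0,0,0,0],
    [255,-10,0,0,0,0,0],
    [255,-10,0,0,0,0,0],
    [255,-10,0,0,0,0,0],
    [255,-10,0,0,0,0,0],
    [255,-10,0,0,0,0,0],
    [255,-10,0,0,0,0,0],
    [255,-10,0,0,0,0,0]
  ]
}}

```text
t: 9.48
tcp_pos: [0.5473, 0.265, 0.2395]
orientation: [1.293, 1.153, -1.293]
force: [1.2, -0.3, -3.4]
opening: 0.125
```

Call:
{"op": "send_rows", "data": {
  "rows": [
    [255,-12,0,0,0,0,0],
    [255,-14,0,0,0,0,0],
    [255,-14,0,0,0,0,0],
    [255,-14,0,0,0,0,0],
    [255,-14,0,0,0,0,0],
    [255,-8,0,0,0,0,0],
    [255,-4,0,0,0,0,0],
    [255,0,0,0,0,0,0]
  ]
}}

```text
t: 10.48
tcp_pos: [0.5473, 0.265, 0.3187]
orientation: [1.293, 1.153, -1.293]
force: [-0.1, 0.5, -4.2]
opening: 0.126
```

Call:
{"op": "send_rows", "data": {
  "rows": [
    [255,0,0.5,4,0,0,0],
    [255,0,0.5,8,0,0,0],
    [255,0,1,12,0,0,0],
    [255,0,1,16,0,0,0],
    [255,0,1,20,0,0,0],
    [255,0,1,20,0,0,0],
    [255,0,1,20,0,0,0],
    [255,0,1,20,0,0,0],
    [255,0,1,20,0,0,0],
    [255,0,1,20,0,0,0]
  ]
}}

```text
t: 11.72
tcp_pos: [0.5379, 0.1037, 0.3188]
orientation: [1.293, 1.153, -1.292]
force: [-0.1, -0.9, -2.6]
opening: 0.126
```

Call:
{"op": "send_rows", "data": {
  "rows": [
    [255,0,1.3,20,0,0,0],
    [255,0,1.3,20,0,0,0],
    [255,0,1.3,20,0,0,0],
    [255,0,1.3,20,0,0,0],
    [255,0,1.3,20,0,0,0],
    [255,0,1.3,20,0,0,0],
    [255,0,1.3,20,0,0,0],
    [255,0,1.3,20,0,0,0],
    [255,0,1.3,20,0,0,0],
    [255,0,1.3,20,0,0,0]
  ]
}}

```text
t: 12.98
tcp_pos: [0.5281, -0.0965, 0.3188]
orientation: [1.293, 1.153, -1.293]
force: [0.4, -0.2, -3.9]
opening: 0.13
```

Call:
{"op": "send_rows", "data": {
  "rows": [
    [255,0,1.3,20,0,0,0],
    [255,0,1.3,20,0,0,0],
    [255,0,1.3,20,0,0,0],
    [255,0,1.3,18,0,0,0],
    [255,0,1.2,14,0,0,0],
    [255,0,0.6,9,0,0,0],
    [255,0,0.3,5,0,0,0],
    [255,0,0,2.7,0,0,0],
    [255,0,0,0,0,0,0],
    [255,0,0,0,0,0,0]
  ]
}}

```text
t: 14.22
tcp_pos: [0.5232, -0.2036, 0.3189]
orientation: [1.292, 1.153, -1.292]
force: [-0.2, -0.1, -2.6]
opening: 0.13
```

```bash
python3 - <<'E'
from h import *
s=manip.state();print(s["force"],s["wrist_torque"],s["tcp_pos"]);Rm=R.from_rotvec(s["orientation"]).as_matrix();print(Rm.round(4))
print((Rm.T@(np.array([.523,-.204,0])-s["tcp_pos"])*1000).round(1))
a=manip.grab_frame("scene");b=manip.grab_frame("wrist")
cv2.imwrite("pics/c_s.png",a);cv2.imwrite("pics/c_w.png",b)
a=cv2.resize(a[60:260,110:310],(400,400),interpolation=cv2.INTER_CUBIC);b=cv2.resize(b[90:380,140:420],(386,400))
cv2.imwrite("pics/c1.png",np.hstack([a,b]))
E
```

```text
[-0.17551978 -0.05366572 -2.63873159] [-0.02252221  0.00954103 -0.01805577] [ 0.52318419 -0.20360719  0.31885509]
[[ 1.000e-04  9.936e-01 -1.131e-01]
 [ 1.000e-04 -1.131e-01 -9.936e-01]
 [-1.000e+00  1.000e-04 -1.000e-04]]
[ 3.189e+02 -2.000e-01  4.000e-01]
```

View pics/c1.png

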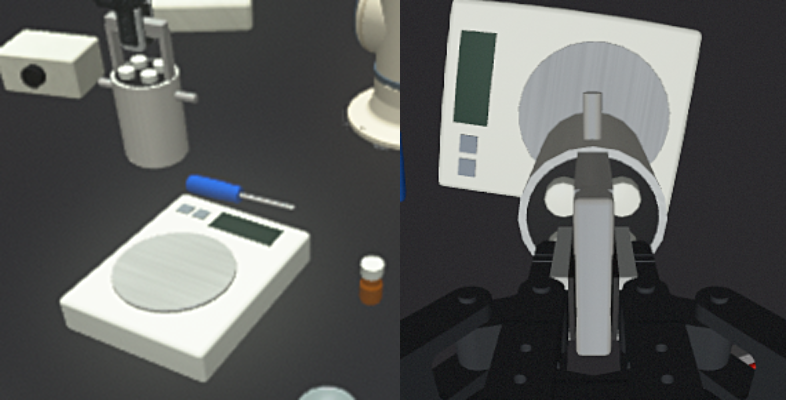

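```bash
python3 - <<'E'
from h import *
yv=np.array([.1131,.9936,0]);c=np.array([.5232,-.2036,.2067])
for n,z in(("pin",.068),): print(n,proj("scene",[c+[0,0,z]-.05*yv,c+[0,0,z]+.05*yv]).round(1))
print("handle",proj("scene",[c+[0,0,.137]-.029*yv,c+[0,0,.137]+.029*yv]).round(1), "under",proj("scene",[c]).round(1))
a=cv2.imread("pics/c_s.png");x,y=110+90,60+135+60
pt=(197,196);print(a[pt[1],pt[0]])
g=a.astype(int);m=(np.abs(g-np.median(g[190:203,190:204].reshape(-1,3),axis=0)).max(2)<22).astype(np.uint8)*255
m=cv2.morphologyEx(m,cv2.MORPH_OPEN,np.ones((3,3)))
k,l,st,ce=cv2.connectedComponentsWithStats(m);i=l[196,197];print(st[i])
ct=max(cv2.findContours((l==i).astype(np.uint8),0,1)[0],key=cv2.contourArea)[:,0]
P=plane("scene",ct,.06)[:,:2].astype(np.float32);print(cv2.minEnclosingCircle(P),cv2.fitEllipse(P)[:2])
cv2.imwrite("pics/pz.png",cv2.resize(a[50:160,140:240],None,fx=5,fy=5,interpolation=cv2.INTER_CUBIC))
E
```

```text
pin [[159.6 100.9]
 [207.1 109.3]]
handle [[162.7  66.4]
 [192.   70.9]] under [[188.1 136.7]]
[200 210 204]
[ 166  176   63   39 1865]
((0.5252567529678345, -0.2035905122756958), 0.0697610005736351) ((0.524412214756012, -0.20438094437122345), (0.1334923356771469, 0.13570807874202728))
```

View pics/pz.png

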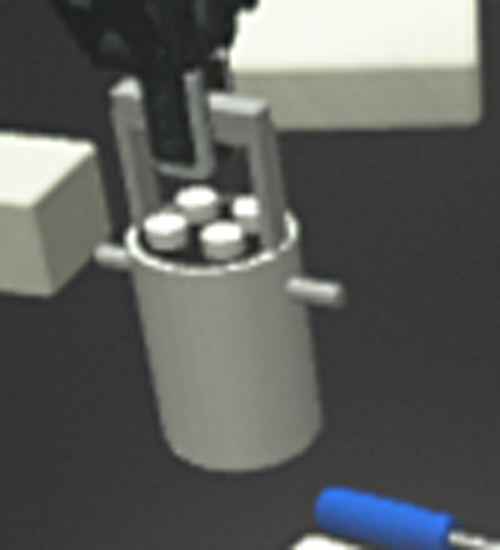

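Pin tips seen at (159.6,100.8) and (208.4,108.6), predicted (159.6,100.9) and (207.1,109.3). The bucket is upright and centred over the pan, so I'm lowering it.

Call:
{"op": "send_rows", "data": {
  "rows": [
    [255,5,0.4,0,0,0,0],
    [255,12,0.4,0,0,0,0],
    [255,18,0,0,0,0,0],
    [255,20,0,0,0,0,0],
    [255,20,0,0,0,0,0],
    [255,20,0,0,0,0,0],
    [255,16,0,0,0,0,0],
    [255,12,0,0,0,0,0],
    [255,8,0,0,0,0,0],
    [255,4,0,0,0,0,0]
  ]
}}

```text
t: 15.58
tcp_pos: [0.524, -0.2041, 0.1836]
orientation: [1.293, 1.153, -1.293]
force: [0.7, 0.4, -3.4]
opening: 0.127
```

Call:
{"op": "send_rows", "data": {
  "rows": [
    [255,2,0,0,0,0,0],
    [255,2,0,0,0,0,0],
    [255,2,0,0,0,0,0],
    [255,1,0,0,0,0,0],
    [255,1,0,0,0,0,0],
    [255,0,0,0,0,0,0],
    [255,0,0,0,0,0,0]
  ]
}}

```text
t: 16.45
tcp_pos: [0.5239, -0.2041, 0.1758]
orientation: [1.293, 1.153, -1.293]
force: [-0.3, -0.0, -3.7]
opening: 0.13
```

Call:
{"op": "send_rows", "data": {
  "rows": [
    [255,1,0,0,0,0,0],
    [255,0.7,0,0,0,0,0],
    [255,0.7,0,0,0,0,0],
    [255,0.5,0,0,0,0,0],
    [255,0,0,0,0,0,0],
    [255,0,0,0,0,0,0]
  ]
}}

```text
t: 17.2
tcp_pos: [0.524, -0.2041, 0.1729]
orientation: [1.293, 1.153, -1.293]
force: [0.8, 0.4, -4.4]
opening: 0.13
```

Call:
{"op": "send_rows", "data": {
  "rows": [
    [255,0.4,0,0,0,0,0],
    [255,0,0,0,0,0,0],
    [255,0.3,0,0,0,0,0],
    [255,0,0,0,0,0,0],
    [255,0,0,0,0,0,0]
  ]
}}

```text
t: 17.82
tcp_pos: [0.5239, -0.2041, 0.1722]
orientation: [1.293, 1.153, -1.293]
force: [-0.9, 0.5, -2.8]
opening: 0.127
```

Call:
{"op": "send_rows", "data": {
  "rows": [
    [255,0.3,0,0,0,0,0],
    [255,0.2,0,0,0,0,0],
    [255,0,0,0,0,0,0],
    [255,0,0,0,0,0,0]
  ]
}}

```text
t: 18.32
tcp_pos: [0.524, -0.2042, 0.1722]
orientation: [1.293, 1.152, -1.292]
force: [-1.2, 1.0, 1.8]
opening: 0.126
```

```bash
python3 - <<'E'
from rig import manip
import numpy as np
s=manip.state();print(s["force"],s["wrist_torque"],s["tcp_pos"])
E
```

```text
[-1.23138641  1.01399543  1.82584437] [0.05686766 0.20936028 0.06212345] [ 0.52401781 -0.20415383  0.1721838 ]
```

Contact is confirmed: the force went from −4 to +1.8 N while z stayed put. Releasing gradually.

Call:
{"op": "send_rows", "data": {
  "rows": [
    [255,0,0,0,0,0,0],
    [215,0,0,0,0,0,0],
    [205,0,0,0,0,0,0],
    [190,0,0,0,0,0,0],
    [160,0,0,0,0,0,0],
    [120,0,0,0,0,0,0],
    [110,0,0,0,0,0,0],
    [110,0,0,0,0,0,0]
  ],
  "force": 20
}}

```text
t: 19.32
tcp_pos: [0.5239, -0.2041, 0.1717]
orientation: [1.293, 1.153, -1.293]
force: [0.1, -0.1, -0.6]
opening: 0.567
```

Call:
{"op": "send_rows", "data": {
  "rows": [
    [110,-4,0,0,0,0,0],
    [110,-8,0,0,0,0,0],
    [110,-12,0,0,0,0,0],
    [110,-15,0,0,0,0,0],
    [110,-20,0,0,0,0,0],
    [110,-25,0,0,0,0,0],
    [110,-25,0,0,0,0,0],
    [110,-15,0,0,0,0,0],
    [110,-6,0,0,0,0,0],
    [110,0,0,0,0,0,0]
  ]
}}

```text
t: 20.58
tcp_pos: [0.524, -0.2041, 0.3016]
orientation: [1.293, 1.153, -1.293]
force: [0.1, 0.2, -0.4]
opening: 0.569
```

```bash
python3 - <<'E'
from h import *
s=manip.state();print(s["force"],s["tcp_pos"])
a=manip.grab_frame("scene")
yv=np.array([.1131,.9936,0]);c=np.array([.524,-.204,.06])
print(proj("scene",[c+[0,0,.068]-.05*yv,c+[0,0,.068]+.05*yv,c]).round(1))
l=cv2.resize(a[80:260,120:280],(480,540),interpolation=cv2.INTER_CUBIC);r=cv2.resize(a[150:290,310:450],(300,300))
o=np.zeros((540,780,3),np.uint8);o[:,:480]=l;o[:300,480:]=r;cv2.imwrite("pics/end.png",o)
E
```

```text
[ 0.07988255  0.21589007 -0.37803976] [ 0.52398228 -0.2040842   0.30155308]
[[172.1 164.7]
 [214.3 173.8]
 [196.9 194. ]]
```

View pics/end.png

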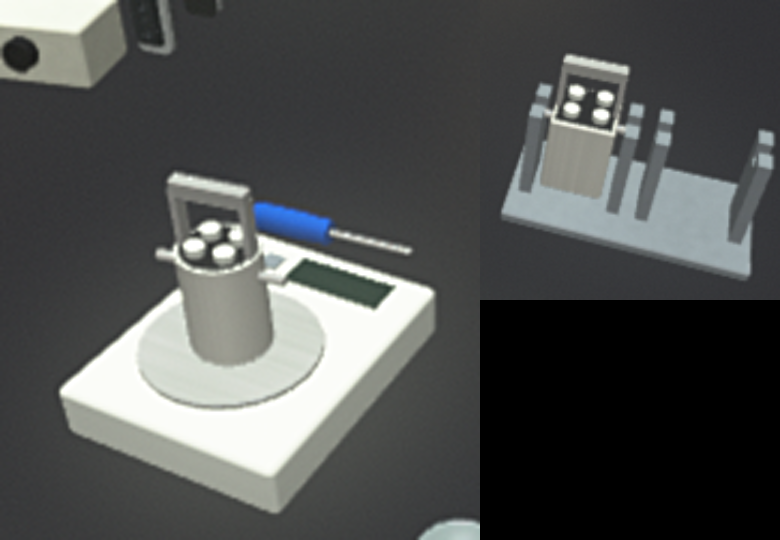

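The round bucket stands upright in the middle of the pan. Its pins, at (172.3,164.3) and (215,172.7), are within about 1.5 px of the prediction. The square bucket hangs undisturbed and the gripper is clear.

```bash
python3 -c "
from rig import manip
print(manip.hand_in(), manip.state()['t'])"
```

```text
the job is handed in; nothing more can be done
the job is handed in; nothing more can be done
```

I lifted the round bucket by its handle straight up out of its slots and carried it over the square bucket with about 40 mm to spare. I then set it down in the middle of the balance's pan, released it and raised the gripper clear. The arm's clock read about 20.6 s at the last check, against the 51 s limit.

- **Placement:** the last picture shows the bucket upright. Its pin tips are within about 1.5 px of where they should be for a bucket centred on the pan at (0.524, −0.204), which is roughly 2–3 mm. I did not take a closing picture from the top camera.
- **Square bucket:** it still hangs in its bay.
- **Forces:** side forces read about 1 N during the lift and carry. The reading rose from about −4 N to +1.8 N at touchdown, and is close to zero now the gripper is clear.
- **Disagreement:** the cameras differed by 1–2 mm on the handle's and the pan's x position. I settled the handle with a close wrist view before gripping, and took a value between the two views for the pan. No check failed.

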